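# Wedge the sagging lacquer trays level

## Task

The two-tier lacquer tray stand sags at its front edge. Take the jade-green wedge and push it, flat on the shelf and thin end first, squarely under the middle of the stand's front edge until it jams tight and the trays stand level, then let go of it. Leave all the other things where they stand.

Things in the scene. Friction and masses are not known exactly. Their poses are not given: they have to be found in the camera images.
- wedge: Jade-green smooth resin wedge, 140 g, 145 mm long (x), 40 mm wide (y), flat on the shelf, on the robot's left or right (brush rest on the other side). x points to the thin end, away from the robot within 20 deg. Origin on the underside below the centre of the heel, an upright block at the thick end 35 (x) x 40 (y) x 45 mm tall, to be gripped across its width
- wedge_tip (a point): Middle of the wedge's thin end, on its underside, 127.5 mm along x from the wedge's origin. The ramp is 3 mm thick here and rises evenly to 25 mm at the heel (x = 17.5 mm from the wedge's origin); 40 mm wide, underside flat
- stand_base: Fixed steel clips behind the tray stand, on which it hinges. Origin at shelf height below the middle of the stand's front edge; x points level from the front edge into the stand, within 12 deg of the robot's x: push the wedge along +x from the robot's side. Lower black tray: x 0 to 181 mm, y -110 to 110 mm, walls up to 55 mm high when level; the wedge goes under its front edge
- stand_edge (a point): Middle of the underside of the black tray's round front edge, 6 mm behind its foremost face: 8 mm above the shelf when sagged, 20 mm when level, where a firm stop ends its rise. It bears down with 2 to 4 N; driving the wedge takes 2 to 8 N, then rises sharply. Friction then holds it. When level it meets the ramp about 85 mm from the thin end; 54 mm of wedge, heel included, stay outside
- overhang (a point): Middle of the lower front edge of the upper red tray, 50 mm nearer the robot than the black tray's front edge; 130 mm above the shelf when level, 15 mm less when sagged; the tray is 34 mm deep, 220 mm wide. A vertical gripper hits it when the wedge is nearly home: tilt the tool 35 to 45 deg, fingers pointing under it
- brush_rest: bystander: dark grey notched hard silicone brush rest, 130 (x) x 45 (y) x 27 mm tall; origin at the centre of its underside
- seal_a: bystander: white marble stone seal, an upright block 34 x 34 mm in plan, 74 mm tall; origin at the centre of its underside
- seal_b: bystander: reddish brown stone seal, an upright block 34 x 34 mm in plan, 74 mm tall; origin at the centre of its underside
- seal_c: bystander: grey-green stone seal, an upright block 34 x 34 mm in plan, 74 mm tall; origin at the centre of its underside
- pad_jar: bystander: round white ceramic seal pad jar with blue lid, 74 mm across, 48 mm tall; origin at the centre of its underside
- slate_clip: bystander: steel spring clip on a 60 x 70 mm foot holding an upright slate tile, 100 mm wide (y), 8 mm thick, top at 93 mm; origin at the centre of its underside
Mind the look-alikes: they are no part of the job. Several things look just like the wedge: the one meant starts farthest from the robot's base.

How it is judged:
On the way, in this order (a step that is already met when the one before it is completed fails the run):
1. the thin end lies under the front edge (x of wedge_tip in the frame of stand_base above 0.012 m and z of wedge_tip in the frame of stand_base below 0.015 m and y of wedge_tip in the frame of stand_base between -0.06 and 0.06 m), for 0.1 s.
2. the wedge has lifted the stand level (height (world z) of stand_edge above 0.0184 m and contact force between wedge and stand_base above 1 N), for 0.2 s.
At the end, for the whole second after the job is handed in: The front edge is over 18.4 mm up (20 is level) and rests on the wedge (over 1 N); the wedge lies flat on the shelf (0.1 rad), thin end over 60 mm under the front edge, within 60 mm of its middle, square to it within 15 degrees, released and at rest (all of step 2 and x of wedge_tip in the frame of stand_base above 0.06 m and y of wedge_tip in the frame of stand_base between -0.06 and 0.06 m and angle between the x axis of wedge and the x axis of stand_base, either way round below 0.26 rad and angle between wedge's own z axis and vertical below 0.1 rad and height (world z) of wedge below 0.006 m and linear speed of wedge below 0.01 m/s); the robot touches nothing.
It fails at once if a bystander is moved more than 30 mm or tipped over (distance of any of brush_rest, seal_a, seal_b, seal_c, pad_jar, slate_clip from where it was at the start of the episode above 0.03 m or angle between any of brush_rest, seal_a, seal_b, seal_c, pad_jar, slate_clip's own z axis and vertical above 0.5 rad).
It also fails if it takes over 43 s, if anything falls off the work surface, if the arm or the gripper's body presses on something with over 40 N, if the wrist force passes 120 N, or if a joint passes its speed limit or range.

## Robot

A 6-joint arm with a two-finger parallel gripper is mounted at the origin on the work surface. World frame = base frame: x ahead of the robot, y to its left, z up, the work surface at z = 0. Lengths are in m, angles in rad, forces in N, time in s.
With the tool pointing down it reaches from about 0.35 to 0.975 m from the base axis. Payload 4.9 kg.
Tool frame: the origin (TCP) lies midway between the tips of the shut fingers; the grasp point (between the pads) lies 19 mm behind it; z points along the fingers, x is the direction in which the jaws open and shut, and the axes are right-handed (so a half turn about z gives the same grasp; the last joint's range is limited). The gripper opens to 85 mm and grips with 20 to 120 N. Pads are 22 mm wide; open, the fingers measure 114 mm over their backs; the gripper's body (76 mm by 85 mm) begins 54 mm behind the grasp point. The pads swing forward as they close: fully open they stand 13 mm farther back than shut.
Start: joints at [-1.419, 0.053, 1.613, -0, 1.476, -0.119], TCP at [0.167, -0.602, 0.231] pointing down, gripper open.
Joint ranges: [-3.01, 3.01], [-1.01, 2.22], [0.06, 2.58], [-1.02, 4.17], [0.09, 2.62], [-3.14, 3.14]. Speed limits (rad/s): [2.57, 2.57, 3.14, 3.14, 3.14, 3.14].

## Interface

Orientations are given as a 3x3 rotation matrix whose columns are the frame's x, y, z axes.
In Python, from workcell import ctrl, get_image, nets gives the robot as it stands. Calls block until the motion is done:
- ctrl.move_ptp(position, orientation): joint-space move of the TCP to a pose.
- ctrl.servo_line(position, velocity=0.15, orientation=None, contact_N=None): straight line of the TCP; orientation=None keeps the orientation; velocity is the mean speed in m/s. With contact_N (N) it stops when the force on the tool has changed by that much, and returns True; else False.
- ctrl.move_j(angles): joint-space move.
- ctrl.ungrasp() and ctrl.close(effort=None): open the fingers fully, or close them until they stop; effort is the grip in N (None keeps the last).
- ctrl.wait(seconds).
- ctrl.solve_ik(position, orientation): joint angles nearest the present ones, or None.
- get_image(name): name is "scene" or "top" or "wrist"; returns a dict with "frame" (384x512x3 uint8, red, green, blue), "fx", "fy", "cx", "cy" (pixels), "dist_coeffs" ([k1, k2, p1, p2, k3] as OpenCV has them; the pictures are not rectified), "T" (4x4, takes a point from camera to world coordinates). Camera axes: x right, y up, looking along -z (the intrinsics and any distortion apply to the point x, -y, -z); pixel columns grow to the right and rows downward; lengths in m; the calibration is good to about 2 mm. A picture is of the moment at which its call begins. There is no depth.
A pose or a line that the arm cannot do raises ctrl.IKError and nothing moves.
- ctrl.hand_in(): hands the job in, once; it reports no verdict.
Trained networks look in the newest picture that a camera, given by its name, has taken for a name from the list of things; names that differ only in an ending like _2 or _b are one class to them, and where a whole thing is asked for, a point or a joint stands for the part that bears it (a point fixed in the world has none). Each returns a list of dicts, best first, with "p" (0 to 1); they miss things now and then, are a little off and sometimes report something else, mostly with a low value. They report only what shows in the picture. A call takes as long as a camera call. They do not tell look-alikes from the thing itself.
- nets.boxes_of(camera, name): "rect" ([left, top, right, bottom] in pixels, round what is visible of it).
- nets.outline_of(camera, name): "pixels" (384x512 bool, what is visible of it) and "rect" ([left, top, right, bottom] in pixels, round what is visible of it).
- nets.spot_point(camera, name): "at" ([column, row] in pixels: a listed point, or the origin of a listed thing).
Readings, each from a call of its own:
- ctrl.read_clock(): time.
- ctrl.read_joint_pos(): joint angles.
- ctrl.read_qd(): joint speeds.
- ctrl.read_effort(): joint torques, N m.
- ctrl.read_position(): TCP position.
- ctrl.read_eef_rot(): TCP orientation.
- ctrl.read_ft_force(): force on the tool from outside, world axes, zero at the start.
- ctrl.read_torque(): the same for the moment, N m.
- ctrl.read_grip_width(): opening from 0.0 (shut) to 1.0 (fully open).
Only numpy, scipy, OpenCV 4.12 (cv2) and the standard library are available. Lean on these libraries where they do the work, as an engineer would, in place of code of your own. Each camera call takes 0.05 s, during which the arm holds its last target.

## Working session

There is one attempt and no reset: what is moved stays moved. The work goes in short steps, each a Python script; the robot and the scene stay as the last script left them, time stands still between calls to the robot, and variables do not carry over. Pictures are saved under pics/ and viewed, and the job is handed in when it is done.

```bash
ls; mkdir -p pics
python3 - <<'E'
from workcell import ctrl,get_image,nets
import cv2,numpy as np
print(ctrl.read_clock())
for n in ("scene","top"):
    d=get_image(n); cv2.imwrite(f"pics/{n}0.png",cv2.resize(d["frame"][:,:,::-1],(800,600),interpolation=cv2.INTER_CUBIC))
    print(n,d["fx"],d["fy"],d["cx"],d["cy"],d["dist_coeffs"]);print(np.round(d["T"],4).tolist())
    for k in ("wedge","stand_base","brush_rest"):
        print(k,[(np.round(o["rect"]).tolist(),round(o["p"],2)) for o in nets.boxes_of(n,k)])
    for k in ("wedge","wedge_tip","stand_edge","overhang"):
        print(k,[(np.round(o["at"],1).tolist(),round(o["p"],2)) for o in nets.spot_point(n,k)])
print(ctrl.read_clock())
E
```

```text
pics
0.0
scene 386.5361836215378 386.5361836215378 251.14899740328792 195.39868336437024 [-0.03018525  0.          0.          0.          0.        ]
[[0.5841, -0.6029, 0.5435, 1.1013], [0.8114, 0.4494, -0.3736, -0.4016], [-0.019, 0.6592, 0.7517, 1.0006], [0.0, 0.0, 0.0, 1.0]]
wedge [([155.0, 249.0, 192.0, 296.0], 0.95), ([122.0, 204.0, 172.0, 222.0], 0.86)]
stand_base [([226.0, 212.0, 352.0, 361.0], 0.84), ([229.0, 216.0, 353.0, 343.0], 0.39), ([196.0, 330.0, 213.0, 354.0], 0.27)]
brush_rest [([227.0, 215.0, 352.0, 360.0], 0.7), ([284.0, 169.0, 312.0, 200.0], 0.67)]
wedge [([165.7, 262.4], 0.65), ([132.7, 216.7], 0.61)]
wedge_tip [([170.7, 212.9], 0.87), ([192.5, 292.5], 0.82)]
stand_edge []
overhang [([267.2, 237.0], 0.7)]
top 479.85235620591 479.85235620591 258.47718804698513 194.3708235293857 [-0.01353179  0.          0.          0.          0.        ]
[[0.0124, 0.9815, -0.1912, 0.1538], [-0.9999, 0.0137, 0.0058, 0.0189], [0.0084, 0.1911, 0.9815, 1.6857], [0.0, 0.0, 0.0, 1.0]]
wedge [([329.0, 172.0, 344.0, 211.0], 0.94), ([311.0, 250.0, 351.0, 277.0], 0.67), ([139.0, 195.0, 152.0, 204.0], 0.63)]
stand_base [([238.0, 78.0, 312.0, 152.0], 0.68), ([331.0, 171.0, 345.0, 209.0], 0.26)]
brush_rest [([182.0, 190.0, 196.0, 222.0], 0.95)]
wedge [([338.0, 204.2], 0.87), ([340.5, 270.4], 0.57)]
wedge_tip [([331.0, 169.1], 0.59), ([313.5, 254.2], 0.59)]
stand_edge []
overhang [([275.3, 145.3], 0.76)]
0.8
```

View pics/scene0.png

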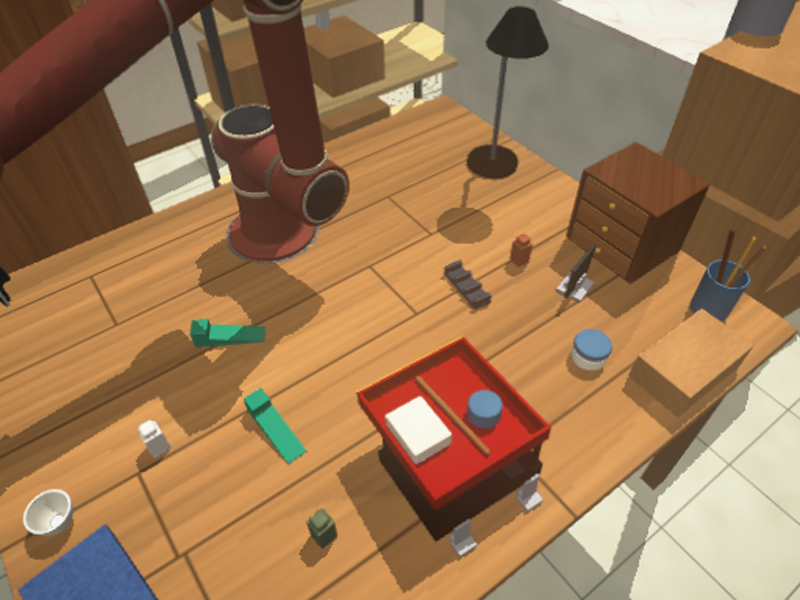

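View pics/top0.png

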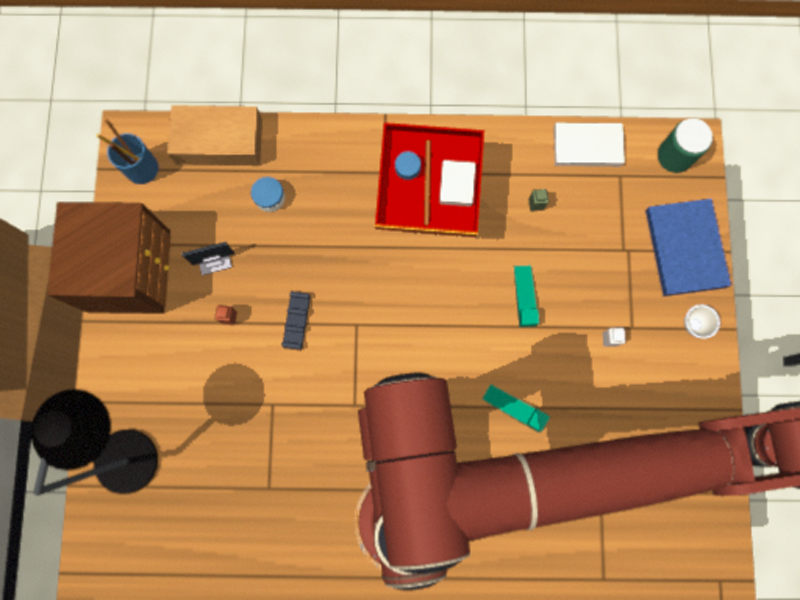

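Candidates for the wedge, in native pixels: A is scene (176,272) / top (337,190). B is scene (146,213) / top (331,262). A is farther from the base and points away from the robot, so I choose A. Next I'll crop it closely and measure.

```bash
cat > h.py <<'E'
from workcell import ctrl,get_image,nets
import cv2,numpy as np
def ray(d,px):
    K=np.array([[d["fx"],0,d["cx"]],[0,d["fy"],d["cy"]],[0,0,1]])
    u=cv2.undistortPoints(np.array([[px]],float),K,np.array(d["dist_coeffs"],float))[0,0]
    T=np.array(d["T"]); v=T[:3,:3]@np.array([u[0],-u[1],-1.]); return T[:3,3],v/np.linalg.norm(v)
def onz(d,px,z):
    o,v=ray(d,px); return o+v*(z-o[2])/v[2]
def proj(d,P):
    K=np.array([[d["fx"],0,d["cx"]],[0,d["fy"],d["cy"]],[0,0,1]])
    T=np.array(d["T"]); c=(np.atleast_2d(P)-T[:3,3])@T[:3,:3]; c=c*[1,-1,-1]
    return cv2.projectPoints(c,np.zeros(3),np.zeros(3),K,np.array(d["dist_coeffs"],float))[0][:,0]
def crop(d,r,s,fn):
    l,t,R,b=r; cv2.imwrite(fn,cv2.resize(d["frame"][t:b,l:R,::-1],None,fx=s,fy=s,interpolation=cv2.INTER_CUBIC))
E
python3 - <<'E'
from h import *
import pickle
D={n:get_image(n) for n in("scene","top")}
pickle.dump(D,open("d0.pkl","wb"))
crop(D["top"],(230,70,360,220),4,"pics/t1.png")
crop(D["scene"],(140,200,370,370),3,"pics/s1.png")
for n,o,t in(("top",(338,204.2),(331,169.1)),("scene",(165.7,262.4),(192.5,292.5))):
    print(n,onz(D[n],o,0),onz(D[n],t,0))
for n,o in (("top",(340.5,270.4)),("scene",(132.7,216.7))): print("B",onz(D[n],o,0))
for n,p in (("top",(275.3,145.3)),("scene",(267.2,237))): print("oh",onz(D[n],p,.115))
for n in D:
  m=nets.outline_of(n,"wedge")
  for o in m:
    c=np.argwhere(o["pixels"])[:,::-1].astype(np.float32); print(n,o["p"],o["rect"],cv2.minAreaRect(c))
E
```

```text
top [ 0.4503957  -0.27551604  0.        ] [ 0.57909976 -0.25261496  0.        ]
scene [ 0.44182605 -0.26731688  0.        ] [ 0.57578611 -0.25181756  0.        ]
B [ 0.21669867 -0.27980243  0.        ]
B [ 0.21917891 -0.27451159  0.        ]
oh [ 0.6307435 -0.0455773  0.115    ]
oh [ 0.61274824 -0.01561868  0.115     ]
scene 0.71 [153.2, 247.1, 195.5, 296.7] ((174.44920349121094, 272.5946960449219), (50.98841094970703, 16.002958297729492), 54.782405853271484)
scene 0.59 [122.4, 205.4, 170.7, 223.8] ((145.5, 213.0), (18.0, 47.0), 90.0)
top 0.69 [307.2, 250.8, 350.4, 276.3] ((329.72100830078125, 261.1541442871094), (43.5388069152832, 13.06479263305664), 28.178592681884766)
```

View pics/t1.png

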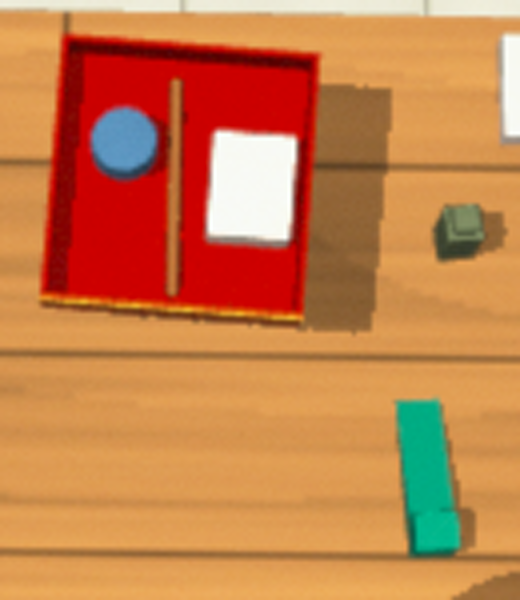

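View pics/s1.png

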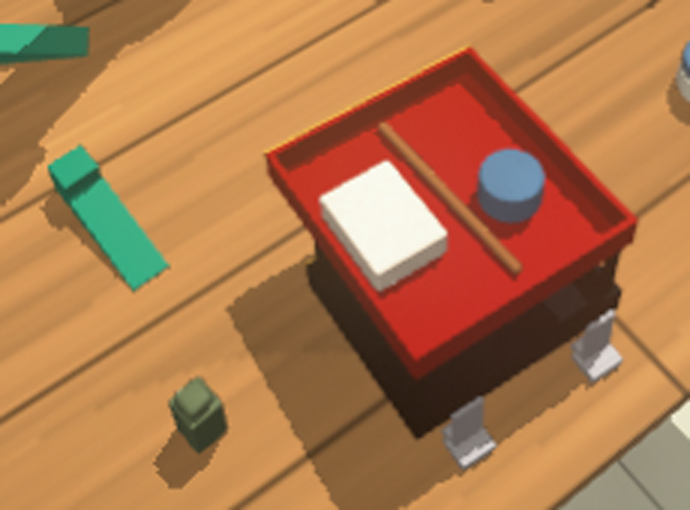

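```bash
cat > fit.py <<'E'
from h import *
import pickle
from scipy.optimize import least_squares
D=pickle.load(open("d0.pkl","rb"))
t=lambda x,y:(x/4+230-.375,y/4+70-.375); s=lambda x,y:(x/3+140-.33,y/3+200-.33)
W=[((.1275,.02,.003),t(397,402),s(168,266)),((.1275,-.02,.003),t(440,400),s(134,290)),
((-.0175,.02,.045),t(412,556),s(82,147)),((-.0175,-.02,.045),t(459,551),s(50,163)),
((.0175,.02,.045),t(413,515),s(100,170)),((.0175,-.02,.045),t(456,509),s(68,193))]
L=np.array([w[0] for w in W]); obs=np.array([[w[1] for w in W],[w[2] for w in W]])
def tf(p,L):
    c,s_=np.cos(p[2]),np.sin(p[2]); return np.c_[p[0]+c*L[:,0]-s_*L[:,1],p[1]+s_*L[:,0]+c*L[:,1],L[:,2]]
def res(p): 
    P=tf(p,L); return np.r_[(proj(D["top"],P)-obs[0]).ravel(),(proj(D["scene"],P)-obs[1]).ravel()]
r=least_squares(res,[.45,-.27,.15],loss="soft_l1"); print("wedge",r.x); print(np.round(r.fun.reshape(2,-1,2),1).tolist())
for nm,sl in(("top",slice(0,12)),("scene",slice(12,24))):
    print(nm,least_squares(lambda p:res(p)[sl],r.x).x)
# stand rim: triangulate
for nm,a,b in(("FL",t(41,298),s(470,48)),("FR",t(302,320),s(268,155)),("BL",t(65,37),s(634,220)),("BR",t(319,55),s(415,362))):
    o1,v1=ray(D["top"],a);o2,v2=ray(D["scene"],b)
    k=np.linalg.lstsq(np.c_[v1,-v2],o2-o1,rcond=None)[0]; P1=o1+k[0]*v1;P2=o2+k[1]*v2
    print(nm,np.round((P1+P2)/2,4),"gap",np.round(np.linalg.norm(P1-P2),4))
E
python3 fit.py
```

```text
wedge [ 0.44798853 -0.26708104  0.05765497]
[[[-1.3, 0.1], [-1.0, 0.1], [-0.2, -0.8], [-0.5, -0.0], [-1.2, -0.4], [-0.5, 0.6]], [[0.1, 1.0], [-0.5, 1.2], [-0.3, -0.6], [-1.5, 1.5], [-0.1, -0.4], [-1.4, -0.5]]]
top [ 0.44768651 -0.26925726  0.04570643]
scene [ 0.44790384 -0.26503628  0.0569631 ]
FL [0.623  0.0754 0.1517] gap 0.004
FR [ 0.6079 -0.1408  0.15  ] gap 0.0057
BL [0.8475 0.0586 0.1687] gap 0.0028
BR [ 0.8356 -0.1569  0.1657] gap 0.0019
```

Measured: wedge at about (0.448, -0.267), yaw about 0.05. Stand origin at about (0.674, -0.037), yaw about -0.072. The rim widths and heights agree with the given sizes (217 mm against 220, z about 0.15). Next I plan the tilted grasp and check IK along the whole path before moving.

```bash
cat >> h.py <<'E'
def ori(psi,a,s):
    z=np.array([np.sin(a)*np.cos(psi),np.sin(a)*np.sin(psi),-np.cos(a)]); x=s*np.array([-np.sin(psi),np.cos(psi),0]); return np.c_[x,np.cross(z,x),z]
def tcp(wx,wy,psi,a,s,zg=.027,back=0,along=0):
    R=ori(psi,a,s); g=np.array([wx+along*np.cos(psi),wy+along*np.sin(psi),zg]); return g+R[:,2]*(.019-back),R
SB=np.array([.674,-.037]); SY=-.072
def st(x,y=0): c,s=np.cos(SY),np.sin(SY); return SB+[c*x-s*y,s*x+c*y]
E
python3 - <<'E'
from h import *
print(np.round(ctrl.read_eef_rot(),2).tolist())
for adeg in(35,40,45):
  a=np.radians(adeg)
  for s in(1,-1):
    for nm,(w,psi,b) in dict(pre=((.448,-.267),.05,.14),grasp=((.448,-.267),.05,0),a=(st(-.165),SY,0),fin=(st(-.0365),SY,0),out=(st(-.0365),SY,.12)).items():
        p,R=tcp(*w,psi,a,s,back=b); q=ctrl.solve_ik(p,R); print(adeg,s,nm,np.round(p,3),None if q is None else np.round(q,2))
E
```

```text
[[0.27, -0.96, 0.0], [-0.96, -0.27, -0.0], [0.0, 0.0, -1.0]]
35 1 pre [ 0.379 -0.27   0.126] [-1.12 -0.54  2.37  0.62  1.13 -2.96]
35 1 grasp [ 0.459 -0.266  0.011] [-0.93 -0.12  2.29  0.76  0.76 -3.06]
35 1 a [ 0.52  -0.026  0.011] [-0.25 -0.26  2.4   0.25  0.41 -1.95]
35 1 fin [ 0.648 -0.035  0.011] [-0.2   0.08  2.09  0.2   0.37 -1.87]
35 1 out [ 0.58 -0.03  0.11] [-0.22 -0.29  2.23  0.15  0.6  -1.82]
35 -1 pre [ 0.379 -0.27   0.126] [-1.12 -0.54  2.37  0.62  1.13  0.18]
35 -1 grasp [ 0.459 -0.266  0.011] [-0.93 -0.12  2.29  0.76  0.76  0.09]
35 -1 a [ 0.52  -0.026  0.011] [-0.25 -0.26  2.4   0.25  0.41  1.19]
35 -1 fin [ 0.648 -0.035  0.011] [-0.2   0.08  2.09  0.2   0.37  1.28]
35 -1 out [ 0.58 -0.03  0.11] [-0.22 -0.29  2.23  0.15  0.6   1.32]
40 1 pre [ 0.37  -0.271  0.12 ] [-1.19 -0.56  2.42  0.73  1.14 -3.08]
40 1 grasp [ 0.46  -0.266  0.012] [-0.97 -0.12  2.32  0.91  0.76  3.07]
40 1 a [ 0.522 -0.026  0.012] [-0.26 -0.28  2.44  0.4   0.31 -2.1 ]
40 1 fin [ 0.65  -0.035  0.012] [-0.21  0.07  2.13  0.34  0.26 -2.  ]
40 1 out [ 0.573 -0.03   0.104] [-0.23 -0.33  2.3   0.22  0.
[... 369 characters left out ...]
 pre [ 0.363 -0.271  0.113] [-1.27 -0.57  2.47  0.84  1.16  3.07]
45 1 grasp [ 0.461 -0.266  0.014] [-1.   -0.11  2.34  1.06  0.78  2.91]
45 1 a [ 0.523 -0.026  0.014] [-0.27 -0.28  2.48  0.69  0.21 -2.39]
45 1 fin [ 0.651 -0.035  0.014] [-0.21  0.07  2.17  0.67  0.16 -2.33]
45 1 out [ 0.566 -0.029  0.098] [-0.24 -0.37  2.37  0.33  0.38 -2.  ]
45 -1 pre [ 0.363 -0.271  0.113] [-1.27 -0.57  2.47  0.84  1.16 -0.07]
45 -1 grasp [ 0.461 -0.266  0.014] [-1.   -0.11  2.34  1.06  0.78 -0.23]
45 -1 a [ 0.523 -0.026  0.014] [-0.27 -0.28  2.48  0.69  0.21  0.75]
45 -1 fin [ 0.651 -0.035  0.014] [-0.21  0.07  2.17  0.67  0.16  0.81]
45 -1 out [ 0.566 -0.029  0.098] [-0.24 -0.37  2.37  0.33  0.38  1.15]
```

Run:
```python
from h import *
import pickle
a=np.radians(38)
p,R=tcp(.448,-.267,.052,a,-1,back=.14)
t0=ctrl.read_clock(); ctrl.move_ptp(p,R); print(ctrl.read_clock()-t0,ctrl.read_position(),p)
d=get_image("wrist"); dt=get_image("top"); ds=get_image("scene")
pickle.dump(dict(wrist=d,top=dt,scene=ds),open("d1.pkl","wb"))
cv2.imwrite("pics/w1.png",cv2.resize(d["frame"][:,:,::-1],(800,600)))
for n in("wedge","wedge_tip"):
    for o in nets.spot_point("wrist",n): print(n,o["at"],round(o["p"],2),np.round(onz(d,o["at"],0),4))
L=np.array([(.1275,.02,.003),(.1275,-.02,.003),(-.0175,.02,.045),(-.0175,-.02,.045),(.0175,.02,.045),(.0175,-.02,.045),(.0175,.02,.025),(.0175,-.02,.025)])
def tf(q): c,s=np.cos(q[2]),np.sin(q[2]); return np.c_[q[0]+c*L[:,0]-s*L[:,1],q[1]+s*L[:,0]+c*L[:,1],L[:,2]]
print(np.round(proj(d,tf((.448,-.267,.052)))*800/512).tolist())
```

```text
1.4832999999999998 [ 0.37385913 -0.27211485  0.12358807] [ 0.37360566 -0.270872    0.1223493 ]
wedge [254.3, 200.9] 0.61 [ 0.4416 -0.2682  0.    ]
wedge_tip [250.2, 92.6] 0.92 [ 0.5739 -0.2563  0.    ]
[[369.0, 141.0], [424.0, 141.0], [359.0, 306.0], [433.0, 306.0], [361.0, 249.0], [431.0, 249.0], [363.0, 264.0], [429.0, 264.0]]
```

View pics/w1.png

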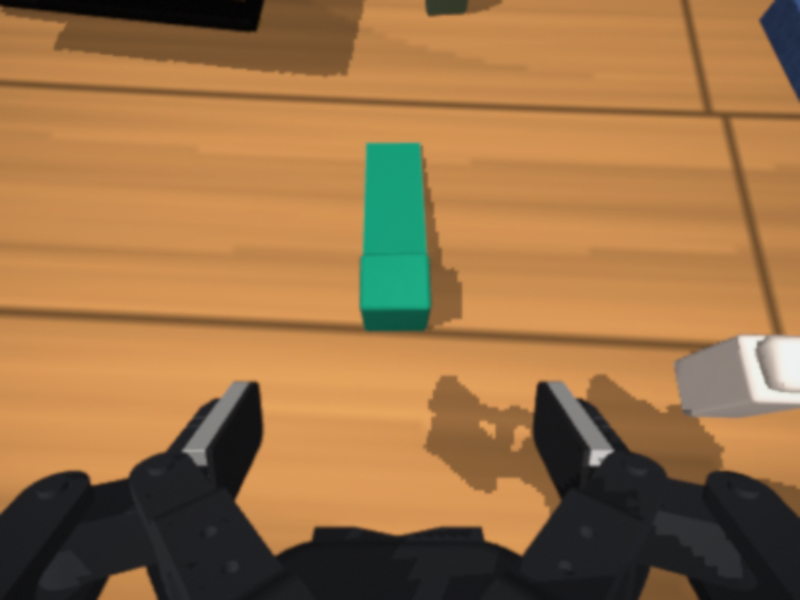

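The wrist view shows the wedge at (395,230) in the 800 px picture, within about 4 px of my projection. The white seal at (740,370) is well clear. The black tray's front-right corner shows at (257,30), which I'll use to check the stand pose, then grasp.

Run:
```python
from h import *
import pickle
D=pickle.load(open("d1.pkl","rb"));d=D["wrist"]
f=512/800
P=onz(d,(257*f,30*f),.008);Q=onz(d,(20*f,10*f),.008)
print(P,Q,"yaw",np.arctan2(-(Q-P)[0],(Q-P)[1]),"expected corner",st(0.006,-.11))
a=np.radians(38); wx,wy,psi=.4465,-.267,.05
p,R=tcp(wx,wy,psi,a,-1)
t0=ctrl.read_clock()
h=ctrl.servo_line(p,velocity=.12,orientation=R,contact_N=10); print("contact",h,ctrl.read_position(),p,ctrl.read_ft_force())
if not h:
    ctrl.close(effort=40); print("w",ctrl.read_grip_width(),ctrl.read_ft_force())
print(ctrl.read_clock()-t0,ctrl.read_clock())
d=get_image("wrist");cv2.imwrite("pics/w2.png",d["frame"][:,:,::-1])
```

```text
[ 0.67263808 -0.14327148  0.008     ] [0.68018802 0.0480736  0.008     ] yaw -0.03943672904520852 expected corner [ 0.6720713  -0.14714663]
contact False [ 0.45825491 -0.26675645  0.01250591] [ 0.45818295 -0.26641537  0.0120278 ] [ 1.00335874 -0.42422472 -0.4789476 ]
w 0.4647269428276337 [-3.19738233  1.11176867  4.97088793]
1.7999999999999998 4.5333
```

View pics/w2.png

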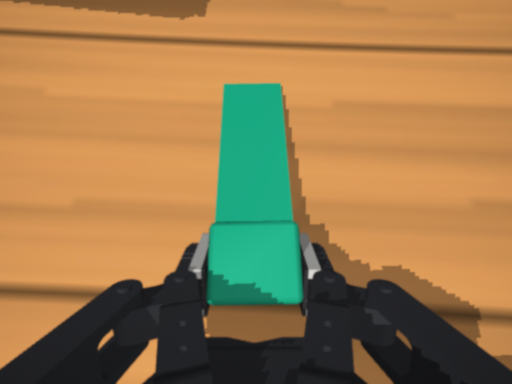

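The wedge is gripped square across its heel at (255,262), with width 39.5 mm. Now I carry it in front of the stand.

Run:
```python
from h import *
import pickle
a=np.radians(38)
p,R=tcp(*st(-.165),SY,a,-1,zg=.0295)
pos=ctrl.read_position(); rot=ctrl.read_eef_rot()
ctrl.servo_line(np.array(pos)+[0,0,.003],velocity=.05)
print(ctrl.read_ft_force())
h=ctrl.servo_line(p,velocity=.13,orientation=R,contact_N=15); print(h,ctrl.read_position(),p,ctrl.read_ft_force(),ctrl.read_grip_width(),ctrl.read_clock())
D={n:get_image(n) for n in("wrist","top","scene")};pickle.dump(D,open("d2.pkl","wb"))
cv2.imwrite("pics/w3.png",cv2.resize(D["wrist"]["frame"][:,:,::-1],(800,600)))
crop(D["scene"],(150,150,350,300),4,"pics/s3.png")
for n in D:
    for k in("wedge_tip","stand_edge"):
        for o in nets.spot_point(n,k): print(n,k,np.round(o["at"],1),round(o["p"],2),np.round(onz(D[n],o["at"],.003 if k=="wedge_tip" else .008),4))
print("exp tip",st(-.165+.1275),"edge",st(.006))
```

```text
[ 0.04224012 -0.08804125 -1.84638668]
False [ 0.52094854 -0.02601671  0.01447859] [ 0.52109476 -0.02597176  0.0145278 ] [ 0.36902879  0.89101045 -1.32726097] 0.46466805589359106 6.9
wrist wedge_tip [250.9  83.9] 0.69 [ 0.6381 -0.0314  0.003 ]
wrist stand_edge [248.   33.9] 0.75 [ 0.6794 -0.0321  0.008 ]
top wedge_tip [310.8 251.8] 0.91 [ 0.2796 -0.1765  0.003 ]
top wedge_tip [269.  153.3] 0.66 [ 0.6342 -0.0274  0.003 ]
top stand_edge [388.2 217.3] 0.59 [ 0.4043 -0.4514  0.008 ]
scene wedge_tip [171.1 214.6] 0.79 [ 0.2902 -0.1678  0.003 ]
exp tip [ 0.63659716 -0.03430233] edge [ 0.67998445 -0.03743163]
```

View pics/w3.png

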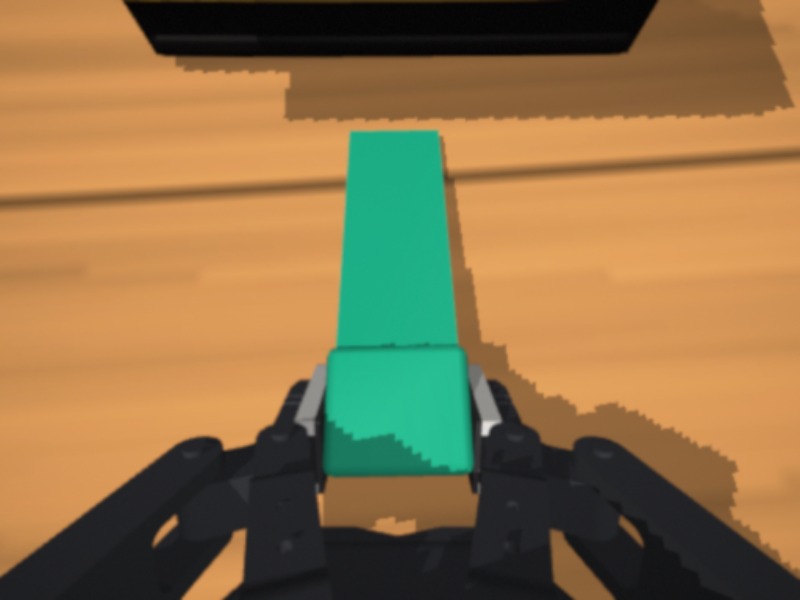

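View pics/s3.png

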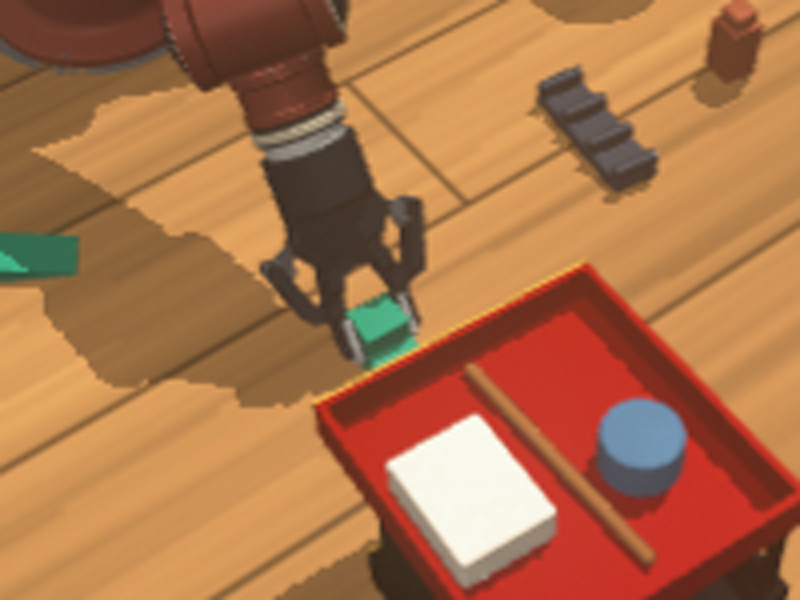

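The wedge is lined up: its tip spans (351–439,131), with its middle at 395. The tray's front edge spans (160,53)–(628,50), with its middle at 394 and parallel to the tip. Next I lower it flat and drive it in with force guards.

Run:
```python
from h import *
import pickle
a=np.radians(38)
ctrl.close(effort=60)
f0=np.array(ctrl.read_ft_force())
p,R=tcp(*st(-.165),SY,a,-1,zg=.0262)
h=ctrl.servo_line(p,velocity=.03,orientation=R,contact_N=4); z=ctrl.read_position()[2]; print("down",h,z,np.array(ctrl.read_ft_force())-f0)
zt=z
p,R=tcp(*st(-.1275+.025),SY,a,-1); p[2]=zt
h=ctrl.servo_line(p,velocity=.08,orientation=R,contact_N=15); print("in",h,ctrl.read_position(),np.array(ctrl.read_ft_force())-f0,ctrl.read_clock())
ctrl.wait(.15)
for x in(-.08,-.06,-.048):
    p,R=tcp(*st(x),SY,a,-1); p[2]=zt
    h=ctrl.servo_line(p,velocity=.05,orientation=R,contact_N=20); print(x,h,ctrl.read_position(),np.array(ctrl.read_ft_force())-f0,ctrl.read_clock())
    if h: break
D={n:get_image(n) for n in("wrist","scene")};pickle.dump(D,open("d3.pkl","wb"))
cv2.imwrite("pics/w4.png",cv2.resize(D["wrist"]["frame"][:,:,::-1],(800,600)))
crop(D["scene"],(150,150,350,300),4,"pics/s4.png")
```

```text
down True 0.012539624456282346 [-0.1696212   0.15355222  4.07930267]
in False [ 0.5832563  -0.03048495  0.01252411] [ 0.6460599  -0.63201526  2.2705191 ] 8.7083
-0.08 False [ 0.60618828 -0.03199102  0.01254244] [2.11222223 0.44297178 1.09151441] 9.4583
-0.06 True [ 0.60815759 -0.0320997   0.01250292] [2.33283521 0.18093809 1.71227455] 9.6667
```

View pics/w4.png

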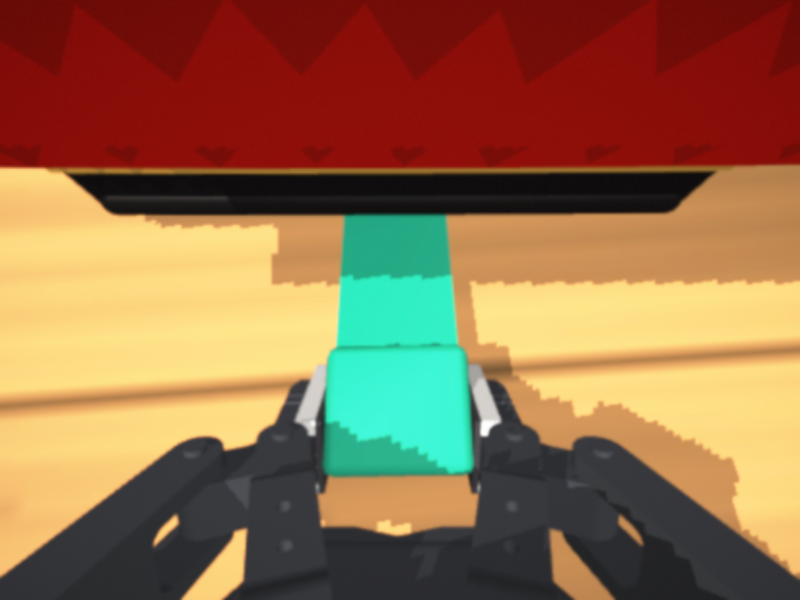

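View pics/s4.png

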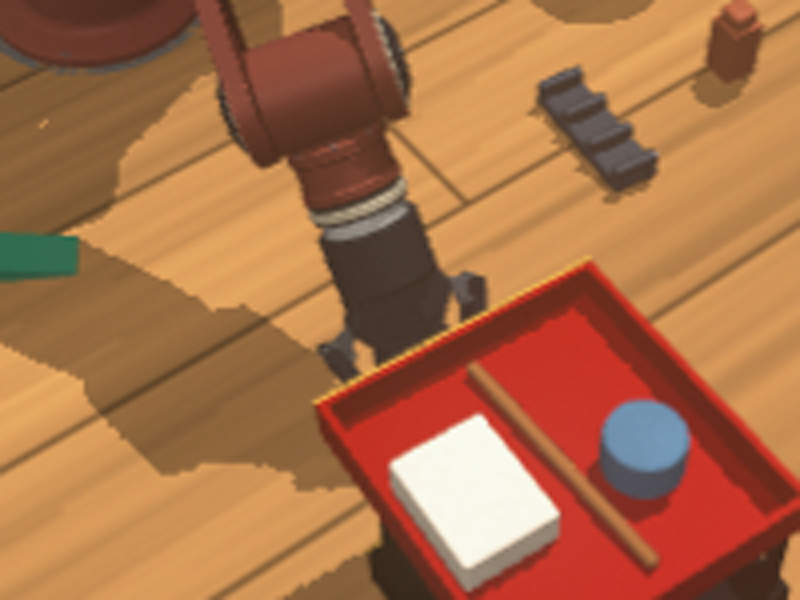

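It stopped early at x≈-0.078, but the residual force is only about 2 N. That looks like a transient rather than a jam. In the picture, nothing but the wedge is near the trays: the wedge enters at (345–447,214), midway along the edge (105–680). I continue in small steps.

```bash
cat > push.py <<'E'
from h import *
import sys
a=np.radians(38)
zt=.0125
def push(xs,N,v=.04):
    for x in xs:
        p,R=tcp(*st(x),SY,a,-1); p[2]=zt
        h=ctrl.servo_line(p,velocity=v,orientation=R,contact_N=N)
        pos=ctrl.read_position(); along=(pos-tcp(*st(0),SY,a,-1)[0])[:2]@[np.cos(SY),np.sin(SY)]
        print(x,h,"at",round(along,4),"F",np.round(ctrl.read_ft_force(),1),"w",round(ctrl.read_grip_width(),3),"t",ctrl.read_clock(),flush=True)
        if h: return True
E
python3 - <<'E'
from push import *
push((-.07,-.06),20)
E
```

```text
-0.07 True at -0.0748 F [ 3.6  0.6 -0.7] w 0.46 t 9.975
```

Run:
```python
from push import *
d=get_image("wrist");T=np.array(d["T"]);p=np.array(ctrl.read_position());R=np.array(ctrl.read_eef_rot())
print("cam",T[:3,3],"in tool",R.T@(T[:3,3]-p)); print(p,np.round(ctrl.read_ft_force(),1),np.round(ctrl.read_torque(),2))
c=np.cos(SY);s=np.sin(SY);v=T[:2,3]-SB;print("cam in stand",v@[c,s],T[2,3])
```

```text
cam [ 0.58270078 -0.02989058  0.17219843] in tool [-0.00025291 -0.0758991  -0.14332679]
[ 0.61097538 -0.03230314  0.0125174 ] [ 2.9 -0.5 -1.3] [ 0.01 -0.19  0.07]
cam in stand -0.09157411228780275 0.17219843464057855
```

Run:
```python
from push import *
push((-.071,-.067,-.063,-.059),20,v=.02)
```

```text
-0.071 True at -0.0733 F [ 3.8  0.6 -0.7] w 0.461 t 10.2333
```

Run:
```python
from push import *
push((-.0715,-.0700,-.067),32,v=.03)
d=get_image("wrist");cv2.imwrite("pics/w5.png",d["frame"][:,:,::-1])
d=get_image("top");crop(d,(220,70,350,220),4,"pics/t5.png")
```

```text
-0.0715 False at -0.0719 F [-3.6  1.   5. ] w 0.462 t 10.4833
-0.07 False at -0.0707 F [-6.6  1.6  8.3] w 0.462 t 10.7333
-0.067 False at -0.0676 F [-6.1  1.4  7.1] w 0.462 t 10.9833
```

View pics/w5.png

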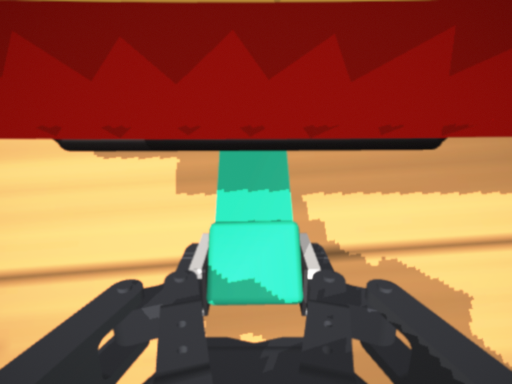

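View pics/t5.png

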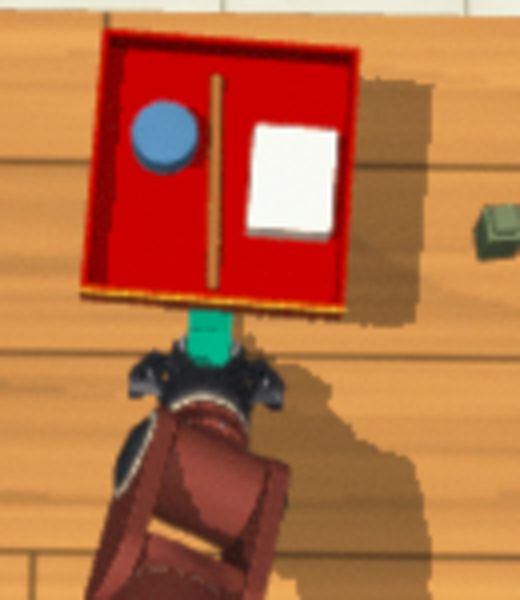

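Driving is normal, with Fx about -6 N and in the 2–8 N range. The wedge is centred at (252,185) in the wrist view, and the gripper is clear of the red tray. I continue in steps and watch for the sharp rise.

Run:
```python
from push import *
push((-.062,-.057,-.052,-.048,-.044),32,v=.04)
d=get_image("wrist");cv2.imwrite("pics/w6.png",d["frame"][:,:,::-1])
d=get_image("top");crop(d,(220,70,350,220),4,"pics/t6.png")
```

```text
-0.062 False at -0.0625 F [-3.3  1.9  5.1] w 0.459 t 11.3583
-0.057 False at -0.0574 F [-3.1  1.7  4.4] w 0.46 t 11.6333
-0.052 False at -0.0523 F [-3.1  1.6  4.4] w 0.462 t 11.9083
-0.048 False at -0.0483 F [-3.7  1.8  5.6] w 0.461 t 12.1583
-0.044 False at -0.0443 F [-3.   0.7  4.5] w 0.455 t 12.4083
```

View pics/w6.png

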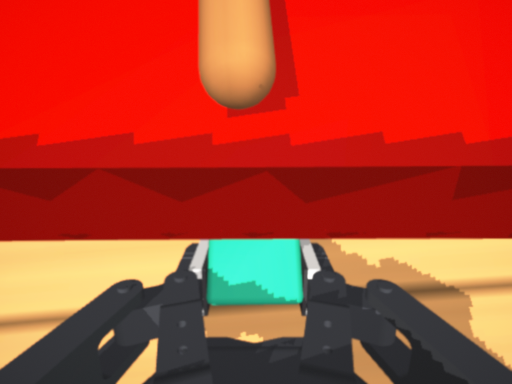

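View pics/t6.png

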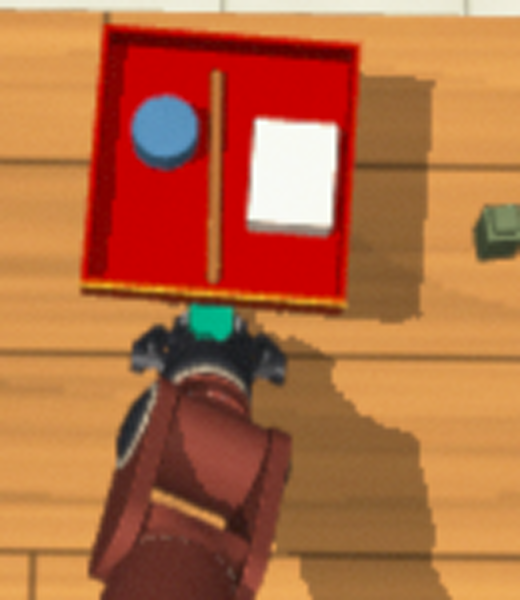

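Run:
```python
from push import *
for x in np.arange(-.042,-.026,.0015):
    if push((x,),28,v=.025): print("jam");break
    if abs(ctrl.read_ft_force()[0])>14: print("rise");break
d=get_image("wrist");cv2.imwrite("pics/w7.png",d["frame"][:,:,::-1])
```

```text
-0.042 False at -0.0425 F [-6.8  0.8  7.1] w 0.458 t 12.7583
-0.0405 False at -0.0411 F [-7.8  1.5  9.1] w 0.463 t 13.0083
-0.039 False at -0.0396 F [-8.1  1.4  9. ] w 0.46 t 13.2583
-0.0375 False at -0.0384 F [-13.1   0.7  14.2] w 0.461 t 13.5083
-0.036 False at -0.0379 F [-26.4   1.3  24.1] w 0.459 t 13.7583
rise
```

The force rose sharply to 26 N at x≈-0.038, against an expected home of about -0.0365, so the wedge is jammed. I let go and back out along the tool axis.

Run:
```python
from push import *
ctrl.ungrasp(); ctrl.wait(.2); print("w",ctrl.read_grip_width(),ctrl.read_ft_force())
p=np.array(ctrl.read_position());R=np.array(ctrl.read_eef_rot())
print(ctrl.servo_line(p-R[:,2]*.13,velocity=.1,contact_N=25),ctrl.read_position(),ctrl.read_ft_force(),ctrl.read_clock())
D={n:get_image(n) for n in("wrist","top","scene")}
import pickle;pickle.dump(D,open("d4.pkl","wb"))
cv2.imwrite("pics/w8.png",cv2.resize(D["wrist"]["frame"][:,:,::-1],(800,600)))
crop(D["scene"],(140,200,370,370),3,"pics/s8.png"); crop(D["top"],(230,70,360,220),4,"pics/t8.png")
```

```text
w 0.996196226091513 [-0.62804261  0.31465065 -0.18579146]
False [ 0.56978205 -0.02943042  0.11427528] [ 0.31919818 -0.00898036 -0.32496583] 15.975
```

View pics/w8.png

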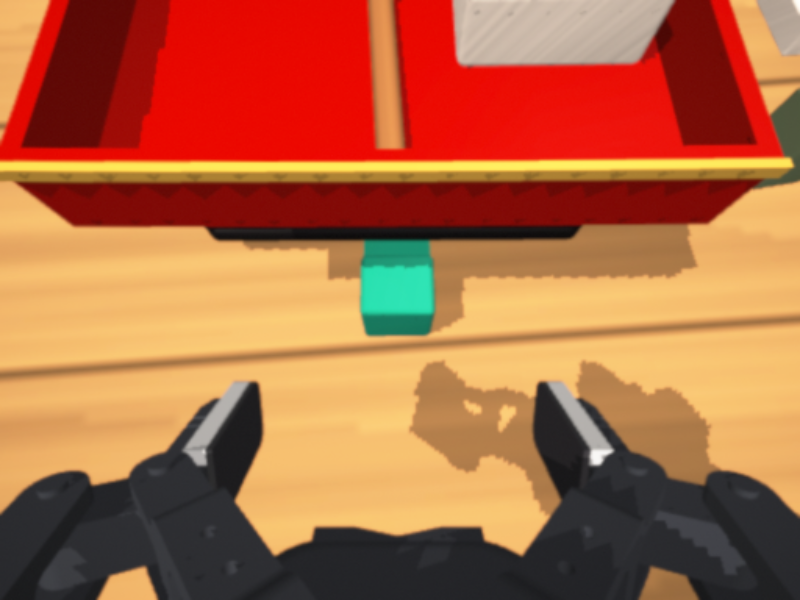

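View pics/s8.png

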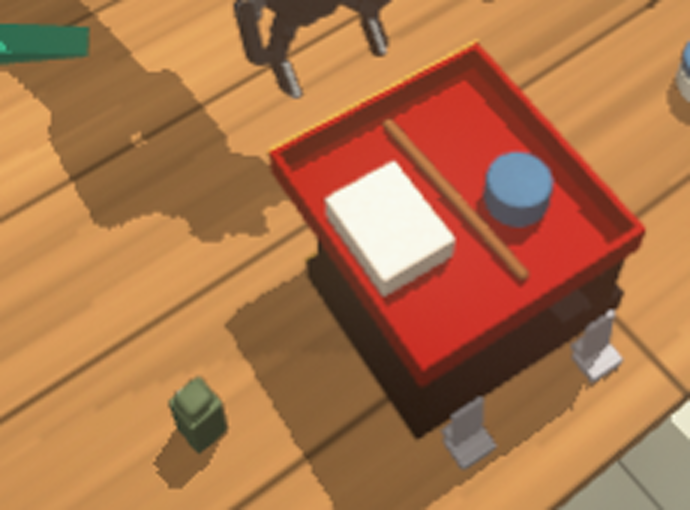

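View pics/t8.png

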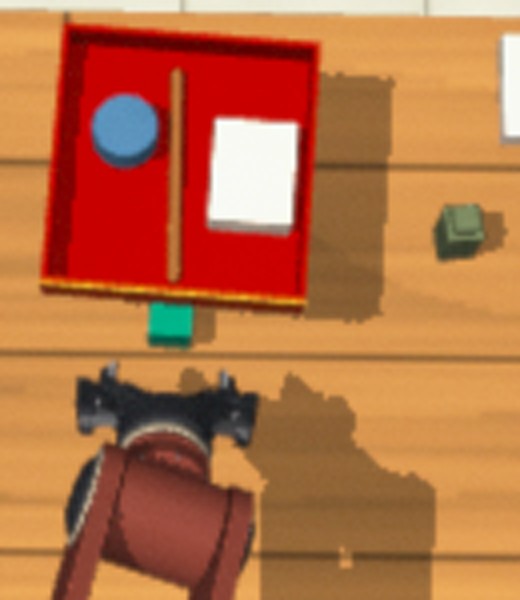

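Run:
```python
from h import *
import pickle
D=pickle.load(open("d4.pkl","rb"))
t=lambda x,y:(x/4+230-.375,y/4+70-.375); s=lambda x,y:(x/3+140-.33,y/3+200-.33)
for nm,a,b in(("FL",t(41,282),s(476,43)),("FR",t(304,303),s(272,153)),("BL",t(65,26),s(641,232)),("BR",t(319,43),s(421,377))):
    o1,v1=ray(D["top"],a);o2,v2=ray(D["scene"],b)
    k=np.linalg.lstsq(np.c_[v1,-v2],o2-o1,rcond=None)[0]; P1=o1+k[0]*v1;P2=o2+k[1]*v2
    print(nm,np.round((P1+P2)/2,4),"gap",np.round(np.linalg.norm(P1-P2),4))
w=D["wrist"]; f=.64; c,sn=np.cos(SY),np.sin(SY)
S=lambda P:(np.round((P[:2]-SB)@[c,sn],4),np.round((P[:2]-SB)@[-sn,c],4))
for px in((361,314),(434,314)): print("heel back top",S(onz(w,(px[0]*f,px[1]*f),.045)))
for px in((366,335),(430,335)): print("heel back bottom",S(onz(w,(px[0]*f,px[1]*f),.0)))
for z in (.008,.02): print("edge",z,S(onz(w,(215*f,238*f),z)),S(onz(w,(575*f,238*f),z)))
o=nets.spot_point("wrist","stand_edge");print([(x["at"],x["p"]) for x in o])
```

```text
FL [0.6314 0.0747 0.1683] gap 0.003
FR [ 0.6176 -0.1414  0.1658] gap 0.0047
BL [0.8582 0.058  0.1655] gap 0.0007
BR [ 0.8471 -0.1585  0.1629] gap 0.0008
heel back top (np.float64(-0.0555), np.float64(0.0195))
heel back top (np.float64(-0.0554), np.float64(-0.0184))
heel back bottom (np.float64(-0.0538), np.float64(0.0198))
heel back bottom (np.float64(-0.0537), np.float64(-0.0193))
edge 0.008 (np.float64(0.0083), np.float64(0.1177)) (np.float64(0.0087), np.float64(-0.1131))
edge 0.02 (np.float64(0.002), np.float64(0.1124)) (np.float64(0.0023), np.float64(-0.108))
[([249.2, 148.5], 0.86)]
```

The checks agree:
- **Level:** the rim is at 0.167 in front and 0.164 at the back; it was 0.151 in front at the start.
- **Edge height:** the front edge measures 220 mm wide only if it is at z = 20 mm.
- **Wedge:** the heel stands out about 54 mm, centred and square.

I hand in.

Run:
```python
from h import *
print(ctrl.read_ft_force(),ctrl.read_clock()); ctrl.hand_in(); print(ctrl.read_clock())
```

```text
[-0.06686268  0.0965505  -0.26729478] 16.175
the job is handed in; nothing more can be done
the job is handed in; nothing more can be done
```

The wedge is jammed under the middle of the stand's front edge, the trays stand level, and the job is handed in at about 16 s of the 43 s allowed. I took the farther of the two green wedges, gripped its heel with the tool tilted 38°, and slid it in square until the force rose sharply. Then I let go and backed out.

**Last checks:**
- **Level:** the tray rim is level to about 3 mm front to back (0.167 m against 0.164 m), having started about 16 mm low in front. The front edge measures about 20 mm up.
- **Wedge:** it is square to the edge, within about 1 mm of the middle, and 54–55 mm stays outside (54 expected).
- **Robot:** it was clear of everything, with the tool force near 0 N. The grey-green seal beside the stand had not visibly moved; I did not measure the other bystanders afterwards.

**What disagreed:** three pushes tripped the 20 N contact guard early, with only 2–4 N left afterwards. The pictures showed nothing touching, so I took these as transients. I went on with a slightly higher guard, and the driving force stayed at 3–8 N until the jam. One rough early reading of the stand's angle was about 2° off the others, and I did not use it.

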